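# Slide the die plate home under the punch-guide bridge

## Task

Push the flat blue die plate along the bench with your fingertips, without gripping, lifting or tipping it, so that it slides long way first under the low steel bridge from the open side and ends lying flat and square with its leading edge fully home against the red stop fence, which puts its brass centre under the guide hole. Leave the glass jar, the red pliers and the brush where they are, and finish with the hand clear of everything.

Things in the scene. Friction and masses are not known exactly. Their poses are not given: they have to be found in the camera images.
- plate: Loose blue aluminium die plate, flat on the bench: 110 mm long (own x), 92 mm wide (own y), 10 mm thick, about 0.4 kg. White line along its length, brass dot (14 mm) in the middle. Origin: centre of its underside, z up. Both ends are alike: either may lead; sideways it does not fit the bridge. Slides with ordinary friction and stops where the push stops.
- bridge: Low steel bridge screwed to the bench. Origin: on the bench in the middle of the opening, z up; own +x is the way the plate is pushed in, from the open side (-x) to the red fence (+x); y runs along the beam. Opening 102 mm wide (y) and 14 mm high. Beam 26 mm deep (x -13 to 13 mm), 142 mm wide over its posts, top at 34 mm (40 mm at the brass cap in the middle).
- guide_hole (a point): Centre of the lower mouth of the vertical guide hole (14 mm diameter) in the bridge beam, 14 mm above the bench; the plate's brass dot belongs under it.
- jar: Bystander: glass jar with a red cap, upright, 68 mm diameter, 80 mm high. Origin: centre of its underside.
- pliers: Bystander: red-handled pliers lying flat, about 165 mm long along their own x (handles to -x, about 56 mm wide; jaws to +x), 12 mm high. Origin: on the bench under the pliers, 18 mm behind the pivot.
- brush: Bystander: wooden bench brush lying bristles down, 130 mm long along its own x, 26 mm wide, 30 mm high. Origin: centre of its underside.
- fence (a point): Middle of the face of the red stop fence that looks at the bridge, at the bench surface: 55 mm along the bridge's +x from its origin. Fixed bar, 90 mm wide, 12 mm deep, 14 mm high. A plate fully home touches it squarely; its origin is then at the bridge's origin and its rear end stands 42 mm out of the beam on the open side.

How it is judged:
By the outcome, as a careful person would: the job done as asked, in the order asked, and still so for the second after the job is handed in, with the robot touching nothing.
It also fails if it takes over 64 s, if anything falls off the work surface, if the arm or the gripper's body presses on something with over 40 N, if the wrist force passes 120 N, or if a joint passes its speed limit or range.

## Robot

A 6-joint arm with a two-finger parallel gripper is mounted at the origin on the work surface. World frame = base frame: x ahead of the robot, y to its left, z up, the work surface at z = 0. Lengths are in m, angles in rad, forces in N, time in s.
With the tool pointing down it reaches from about 0.3 to 0.775 m from the base axis. Payload 14.6 kg.
Tool frame: the origin (TCP) lies between the finger pads; the fingertips stand ctrl.tip_extent ahead of it and the grasp point (between the pads) lies 3 mm ahead of it (ctrl.tip_extent is the distance from the TCP to the fingertips, in m); z points along the fingers, y is the line along which they close (so a half turn about z gives the same grasp; the last joint's range is limited). The gripper opens to 94 mm and grips with 3 to 60 N. Pads are 16 mm wide; open, the fingers measure 119 mm over their backs; the gripper's body (75 mm by 177 mm) begins 78 mm behind the grasp point.
Start: joints at [-1.293, 0.3, 1.521, -0, 1.321, -0.067], TCP at [0.186, -0.518, 0.227] pointing down, gripper open.
Joint ranges: [-3.03, 3.03], [-0.79, 2.21], [0.23, 2.52], [-1.04, 4.18], [0, 3.07], [-2.55, 2.55]. Speed limits (rad/s): [2.22, 2.22, 2.57, 3.14, 3.14, 3.14].

## Interface

Orientations are given as [roll, pitch, yaw] about the fixed x, y, z axes, in that order (R = Rz(yaw) Ry(pitch) Rx(roll)).
In Python, from station import ctrl, vision, monitor gives the robot as it stands (ctrl), with the cameras (vision) and the readings (monitor).
- The arm moves only by the tool shift_gripper, called after "Emit:" in YAML: its name, and indented under it one key for each argument. Schema: {"type":"object","properties":{"segments":{"type":"array","items":{"type":"number"},"minItems":6,"maxItems":60},"finger_gap":{"type":"number"},"force":{"type":"number"},"only":{"type":"string"},"quiet":{"type":"boolean"},"lines":{"type":"string"}},"required":["segments"],"additionalProperties":false}. segments is one flat list of numbers that holds 1 to 10 rows one after another, with no inner brackets; each row has 6 numbers: dx, dy, dz in parts of the range, where 1.0 means 0.4 m, then a rotation vector rx, ry, rz in fractions of the full range, 1 being pi/2 rad; each row shifts and turns the commanded pose from where the row before left it, along the tool's axes as they then stand; what a row does not reach is not made up. A row lasts 1/10 s, in which the tool goes at most 0.05 m and 0.15 rad, less where a joint would pass 70% of its speed; a pose out of reach is approached as far as the arm can. finger_gap is the finger opening in m, set as the call begins (left out keeps the last). The fingers move at their own pace and stop on an object; force is the grip in N (left out, the last holds). Time passes only in rows, so rows that do not move let the fingers close. The tool returns the time, the measured TCP pose, the force, the opening and the grip force at its end. only (a regular expression) keeps the lines of the reply that match it, lines (a string "A,B") keeps lines A to B, and quiet returns only ok. Input that does not fit is refused with a message, and nothing moves.
- monitor.get_obs(): the state, without advancing time (a new reading comes with each control period).
- vision.camera(name): name is "side" or "top"; returns a dict with "pixels" (400x640x3 uint8, blue, green, red), "fx", "fy", "cx", "cy" (pixels), "extrinsics" (4x4, takes a point from camera to world coordinates). Camera axes: x right, y up, looking along -z (the intrinsics and any distortion apply to the point x, -y, -z); pixel columns grow to the right and rows downward; lengths in m; the calibration is good to about 2 mm. A picture is of the moment at which its call begins. There is no depth.
- ctrl.hand_in(): hands the job in; it is judged then, once.
The state is a dict: "time_s": time; "qpos": joint angles; "joint_vel": joint speeds; "tau": joint torques, N m; "ee_pos": TCP position; "eef_rot": TCP orientation; "force": force on the tool from outside, world axes, zero at the start; "moment": the same for the moment, N m; "grip_width": finger opening in m; "grip_force": force on a finger pad.
Only numpy, scipy, OpenCV 4.12 (cv2) and the standard library are available. Lean on these libraries where they do the work, as an engineer would, in place of code of your own. Each camera call takes 0.05 s, during which the arm holds its last target. There are 200 camera calls.

## Working session

There is one attempt and no reset: what is moved stays moved. The work goes in short steps, Python scripts to look and compute and a tool call to move; the robot and the scene stay as the last step left them, time stands still between calls to the robot, and variables do not carry over. Pictures are saved under pics/ and viewed, at most 10 in all, crops included, and the job is handed in when it is done.

```bash
ls; mkdir -p pics; python3 - <<'E'
from station import ctrl, vision, monitor
import cv2
print(ctrl.tip_extent, monitor.get_obs())
for n in("top","side"):
    c=vision.camera(n); cv2.imwrite(f"pics/{n}0.png",c["pixels"]); print(n,{k:c[k] for k in c if k!="pixels"})
E
```

```text
pics
station.py
0.022 {'time_s': 0.0, 'qpos': array([-1.29256576e+00,  3.00474492e-01,  1.52156750e+00,  3.88077050e-05,
        1.32069560e+00, -6.66023811e-02]), 'joint_vel': array([ 6.27842135e-04, -8.01121018e-05,  7.83769642e-04,  5.25027189e-04,
        6.62342363e-04,  8.22743055e-04]), 'tau': array([-2.45291681e-03, -5.31799829e+01, -3.52734232e+01,  7.06996978e-02,
        2.44003697e-02, -9.76359252e-05]), 'ee_pos': array([ 0.18586306, -0.51739863,  0.2268902 ]), 'eef_rot': array([-3.14045276e+00, -1.13704928e-04,  3.44823260e-01]), 'force': array([-0.21322933, -0.11431989, -0.83128638]), 'moment': array([-0.04781618,  0.03690219,  0.02313361]), 'grip_force': 0.0, 'grip_width': 0.09387075594356707}
top {'fx': 412.4242561105366, 'fy': 412.4242561105366, 'cx': 311.71129902780984, 'cy': 196.56691745722165, 'extrinsics': array([[-0.12650226,  0.96123201, -0.2450106 ,  0.37676937],
       [-0.99195066, -0.12396883,  0.02579969, -0.04061968],
       [-0.00557418,  0.24630214,  0.96917707,  0.8823018 ],
       [ 0.        ,  0.        ,  0.        ,  1.        ]])}
side {'fx': 445.99417839336184, 'fy': 445.99417839336184, 'cx': 320.0766207971575, 'cy': 195.4112011410882, 'extrinsics': array([[-0.94663056,  0.18751753, -0.2621598 ,  0.34878085],
       [-0.32183767, -0.50539096,  0.80062506,  0.66666847],
       [ 0.01763804,  0.84226905,  0.53876873,  0.53148211],
       [ 0.        ,  0.        ,  0.        ,  1.        ]])}
```

View pics/top0.png

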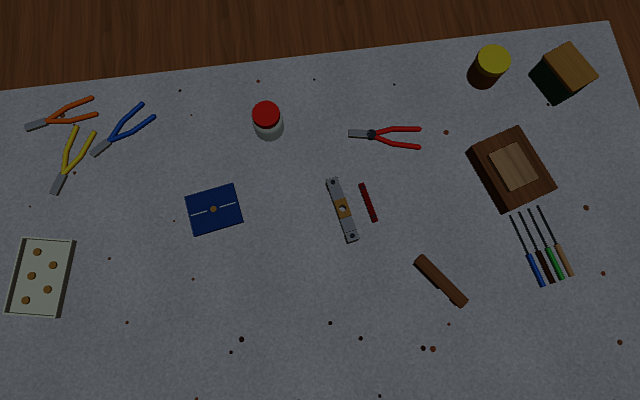

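View pics/side0.png

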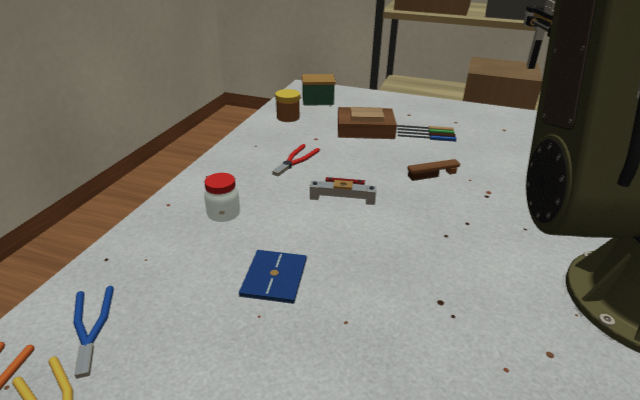

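The top view shows the blue plate at about (214,209) with its white line pointing roughly at the bridge. The bridge is at (342,209), with its brass cap at about (342,208), and the red fence is at (368,202). The jar is at (267,120), the pliers at (385,137) and the brush at (440,281). In the side view the plate's dot is at (274,273), the cap at (343,184), and the fence behind it. The open side of the bridge faces the plate.

```bash
cat > h.py <<'E'
import numpy as np, cv2
from station import ctrl, vision, monitor
def ray(c,p):
    p=np.atleast_2d(p).astype(float); E=c["extrinsics"]
    d=np.c_[(p[:,0]-c["cx"])/c["fx"],-(p[:,1]-c["cy"])/c["fy"],-np.ones(len(p))]@E[:3,:3].T
    return E[:3,3],d
def plane(c,p,z):
    o,d=ray(c,p); return o+d*((z-o[2])/d[:,2])[:,None]
def tri(c1,p1,c2,p2):
    o1,d1=ray(c1,p1);o2,d2=ray(c2,p2)
    s=np.linalg.lstsq(np.c_[d1[0],-d2[0]],o2-o1,rcond=None)[0]
    a=o1+s[0]*d1[0];b=o2+s[1]*d2[0]; return (a+b)/2,np.linalg.norm(a-b)
R={"blue":((105,120,40),(130,255,255)),"red":((0,170,60),(6,255,255)),"brass":((12,90,90),(28,255,255))}
def blobs(c,col,roi,amin=12):
    x0,y0,x1,y1=roi; h=cv2.cvtColor(c["pixels"],cv2.COLOR_BGR2HSV)
    m=cv2.inRange(h,*R[col]); k=np.zeros_like(m);k[y0:y1,x0:x1]=m[y0:y1,x0:x1]
    cs=cv2.findContours(k,cv2.RETR_EXTERNAL,cv2.CHAIN_APPROX_NONE)[0]
    return sorted([q for q in cs if len(q)>=amin],key=cv2.contourArea,reverse=True)
def cen(q): 
    m=cv2.moments(q); return np.array([m["m10"],m["m01"]])/m["m00"]
def rect(c,q,z):
    P=plane(c,q[:,0],z)[:,:2]; r=cv2.minAreaRect((P*1000).astype(np.float32))
    b=cv2.boxPoints(r); e=[b[1]-b[0],b[2]-b[1]]; e=max(e,key=np.linalg.norm)
    return np.array(r[0])/1000,np.array(r[1]),np.degrees(np.arctan2(e[1],e[0]))
E
cat > m.py <<'E'
from h import *
t=vision.camera("top");s=vision.camera("side")
T=dict(plate=("blue",(175,160,260,250)),dot=("brass",(200,195,228,223)),cap=("brass",(325,190,360,225)),fence=("red",(352,172,390,232)))
S=dict(plate=("blue",(225,235,320,310)),dot=("brass",(262,262,286,284)),cap=("brass",(325,175,360,194)),fence=("red",(318,172,372,190)))
Q={}
for k in T:
    a=blobs(t,*T[k],6);b=blobs(s,*S[k],6)
    Q[k]=a[0]; print(k,len(a),len(b),cen(a[0]).round(1),cen(b[0]).round(1),[x.round(4) for x in tri(t,cen(a[0]),s,cen(b[0]))])
print("plate",rect(t,Q["plate"],.01));print("plate side",rect(s,blobs(s,*S["plate"])[0],.01))
print("fence",rect(t,Q["fence"],.014))
print("cap",plane(t,cen(Q["cap"]),.04),"dot",plane(t,cen(Q["dot"]),.01))
print("posts(top34)",plane(t,[[333,182],[352,236]],.034))
for n,c in(("t",t),("s",s)):
  pass
a=cv2.resize(t["pixels"][160:260,180:390],None,fx=3.8,fy=3.8,interpolation=2)
b=cv2.resize(s["pixels"][165:215,270:410],None,fx=5,fy=5,interpolation=2)
w=np.zeros((a.shape[0]+220,800,3),np.uint8);w[:a.shape[0],:a.shape[1]]=a[:,:800];b=b[:220];w[a.shape[0]:a.shape[0]+len(b),:b.shape[1]]=b
cv2.imwrite("pics/crop1.png",w[:600])
E
python3 m.py
```

```text
plate 1 1 [212.8 208.9] [273.4 275.9] [array([0.598 , 0.1533, 0.0053]), np.float64(0.0011)]Traceback (most recent call last):
  File "m.py", line 8, in <module>
    Q[k]=a[0]; print(k,len(a),len(b),cen(a[0]).round(1),cen(b[0]).round(1),[x.round(4) for x in tri(t,cen(a[0]),s,cen(b[0]))])
         ~^^^
IndexError: list index out of range
```

```bash
python3 - <<'E'
import cv2
for f,ps in(("top0",[(213,209),(341,203),(344,214),(368,202)]),("side0",[(274,273),(343,183),(336,183),(345,180)])):
    h=cv2.cvtColor(cv2.imread(f"pics/{f}.png"),cv2.COLOR_BGR2HSV)
    for x,y in ps: print(f,x,y,h[y-1:y+2,x-1:x+2].reshape(-1,3).tolist())
E
sed -i 's/"brass":((12,90,90),(28,255,255))/"brass":((8,70,60),(30,255,255))/; s/(0,170,60),(6,/(0,130,40),(7,/' h.py; python3 m.py
```

```text
top0 213 209 [[18, 178, 73], [18, 177, 72], [18, 176, 74], [18, 177, 75], [18, 175, 73], [19, 180, 75], [19, 185, 76], [19, 185, 76], [19, 194, 79]]
top0 341 203 [[19, 175, 70], [18, 173, 68], [18, 170, 72], [18, 175, 73], [18, 174, 72], [18, 172, 74], [18, 181, 79], [18, 198, 58], [18, 204, 50]]
top0 344 214 [[18, 179, 74], [18, 172, 71], [18, 171, 70], [18, 172, 74], [18, 174, 72], [18, 174, 69], [18, 176, 74], [18, 176, 74], [19, 182, 70]]
top0 368 202 [[1, 225, 51], [1, 240, 50], [0, 240, 50], [0, 230, 52], [179, 230, 51], [1, 245, 50], [1, 241, 54], [2, 250, 50], [1, 240, 52]]
side0 274 273 [[19, 141, 146], [19, 141, 146], [19, 141, 147], [19, 141, 146], [19, 141, 145], [19, 141, 146], [19, 139, 141], [19, 136, 143], [19, 134, 141]]
side0 343 183 [[18, 154, 111], [18, 156, 111], [17, 156, 116], [17, 155, 79], [17, 153, 80], [16, 155, 79], [19, 90, 91], [19, 88, 90], [18, 101, 91]]
side0 336 183 [[19, 142, 144], [19, 142, 144], [19, 141, 145], [19, 141, 147], [19, 142, 145], [19, 140, 146], [19, 141, 146], [19, 141, 146], [19, 141, 145]]
side0 345 180 [[1, 193, 111], [1, 195, 111
[... 262 characters left out ...]
 0.0128]), np.float64(0.0009)]
cap 1 1 [342.3 207.3] [342.7 184.5] [array([ 0.5581, -0.1238,  0.0386]), np.float64(0.0017)]
fence 1 1 [367.9 201.9] [345.1 180. ] [array([ 0.5682, -0.1827,  0.0149]), np.float64(0.0009)]
plate (array([0.59816321, 0.15230933]), array([ 90.60506439, 108.8852005 ]), np.float32(-80.17521))
plate side (array([0.59653088, 0.15334161]), array([ 91.25810242, 115.69470215]), np.float32(-80.31118))
fence (array([ 0.56983557, -0.18263896]), array([88.95097351, 10.81437302]), np.float32(11.327785))
cap [[ 0.5586123  -0.12353375  0.04      ]] dot [[0.59850418 0.15256889 0.01      ]]
posts(top34) [[ 0.61731122 -0.11247475  0.034     ]
 [ 0.49697388 -0.13528913  0.034     ]]
```

Heights and sizes check out: dot 0.0128 m, cap 0.0386 m, fence 0.0149 m, plate 109 × 91 mm. The bridge origin is about (0.558, -0.123) with its +x at -79°. The plate is 263 mm back along that axis and 92 mm off to the far side. I'll push it sideways from the far side first, then long way in.

Units first: shifts go in shares of 0.4 m and turns go in shares of pi/2 rad. So 0.03 m / 0.4 = 0.075, -0.029 m / 0.4 = -0.0725, 0.15 rad / 1.5708 = 0.0955.

```bash
cat > st.py <<'E'
from h import *
O=np.array([.5582,-.1232]);a=np.radians(-79.0);U=np.array([np.cos(a),np.sin(a)]);V=np.array([-U[1],U[0]])
def uv(p): d=np.asarray(p)[:2]-O; return (np.array([d@U,d@V])*1000).round(1)
def state():
    o=monitor.get_obs(); print("t",o["time_s"],"tcp uv",uv(o["ee_pos"]),"z",o["ee_pos"][2].round(4),"yaw",o["eef_rot"][2].round(4),"F",o["force"].round(1),"w",o["grip_width"].round(4),"q6",o["qpos"][5].round(2))
def plate():
    t=vision.camera("top");s=vision.camera("side")
    for n,c in(("top",t),("side",s)):
        q=blobs(c,"blue",(175,160,400,300) if n=="top" else (215,165,420,320))
        if q:
            r=rect(c,q[0],.01); print(n,"plate uv",uv(r[0]),r[1].round(1),"ang-u",round(((float(r[2])+79+90)%180)-90,2),"n",len(q))
    return t,s
E
```

Emit:
shift_gripper:
  segments: [0,0,0,0,0,0.0955,0.075,-0.0725,0,0,0,0,0.075,-0.0725,0,0,0,0,0.075,-0.0725,0,0,0,0,0.075,-0.0725,0,0,0,0,0.075,-0.0725,0,0,0,0,0.075,-0.0725,0,0,0,0,0.075,-0.0725,0,0,0,0,0.075,-0.0725,0,0,0,0,0.075,-0.0725,0,0,0,0]
  finger_gap: 0.06

```text
time_s: 1.3
ee_pos: [0.401, -0.2078, 0.2276]
eef_rot: [3.141, -0.0, 0.195]
force: [0.2, -0.7, 0.5]
grip_width: 0.06
grip_force: 0.0
```

Emit:
shift_gripper:
  segments: [0.075,-0.0725,0,0,0,0,0.075,-0.0725,0,0,0,0,0.075,-0.0725,0,0,0,0,0.075,-0.0725,0,0,0,0,0.075,-0.0725,0,0,0,0,0.075,-0.0725,0,0,0,0,0.075,-0.0725,0,0,0,0,0.075,-0.0725,0,0,0,0,0.075,-0.0725,0,0,0,0,0.075,-0.0725,0,0,0,0]

```text
time_s: 2.3
ee_pos: [0.6391, 0.1349, 0.2273]
eef_rot: [3.142, 0.0, 0.195]
force: [0.3, -0.8, 0.9]
grip_width: 0.0597
grip_force: 0.0
```

Emit:
shift_gripper:
  segments: [0,0,0,0,0,0,0,0,0,0,0,0]

```text
time_s: 2.5
ee_pos: [0.6383, 0.1338, 0.2266]
eef_rot: [3.142, 0.001, 0.196]
force: [-0.3, 0.8, 1.3]
grip_width: 0.0603
grip_force: 0.0Traceback (most recent call last):
```

```bash
python3 -c "from st import *;state()"
```

```text
  File "<string>", line 1, in <module>
    from st import *;state()
                     ~~~~~^^
  File "st.py", line 5, in state
    o=monitor.get_obs(); print("t",o["time_s"],"tcp uv",uv(o["ee_pos"]),"z",o["ee_pos"][2].round(4),"yaw",o["eef_rot"][2].round(4),"F",o["force"].round(1),"w",o["grip_width"].round(4),"q6",o["qpos"][5].round(2))
                                                                                                                                                            ^^^^^^^^^^^^^^^^^^^^^
AttributeError: 'float' object has no attribute 'round'
```

To row units: 0.035 m / 0.4 = 0.0875, 0.02 m / 0.4 = 0.05, 0.004 rad / 1.5708 = 0.0025.

```bash
sed -i 's/o\["grip_width"\].round(4)/round(o["grip_width"],4)/' st.py
```

Emit:
shift_gripper:
  segments: [0.05,-0.0325,0,0,0,0.0025,0.05,-0.0325,0,0,0,0,0,0,0.0875,0,0,0,0,0,0.0875,0,0,0,0,0,0.0875,0,0,0,0,0,0.0875,0,0,0,0,0,0.0625,0,0,0,0,0,0,0,0,0,0,0,0,0,0,0]

```text
time_s: 3.4
ee_pos: [0.673, 0.1657, 0.0637]
eef_rot: [3.142, -0.001, 0.19]
force: [-0.3, -0.2, 1.1]
grip_width: 0.0601
grip_force: 0.0
```

```bash
python3 -c "
from st import *
state();t,s=plate();cv2.imwrite('pics/c2.png',s['pixels'][60:360,150:550])"
```

```text
t 3.4 tcp uv [-261.7  167.8] z 0.0637 yaw 0.1899 F [-0.3 -0.2  1.1] w 0.0601 q6 1.57
top plate uv [-236.2   91.1] [91.6 56.6] ang-u 89.9 n 1
side plate uv [-264.    90.4] [ 91.3 115.4] ang-u -1.28 n 1
```

View pics/c2.png

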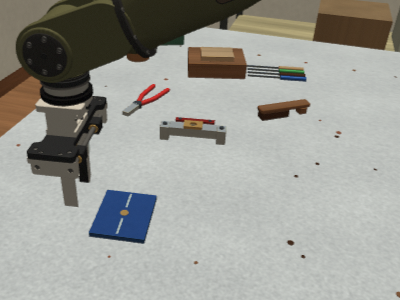

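The fingers are on the far side of the plate with about 20 mm of gap, and nothing is near the jar. Next I lower them and push toward the bridge axis.

To row units: 0.02 m / 0.4 = 0.05, -0.01 m / 0.4 = -0.025.

Emit:
shift_gripper:
  segments: [0,0,0.05,0,0,0,0,0,0.035,0,0,0,0,0,0.01,0,0,0,0,0,0,0,0,0,-0.025,0,0,0,0,0,-0.02,0,0,0,0,0,-0.02,0,0,0,0,0,-0.02,0,0,0,0,0,-0.02,0,0,0,0,0,-0.02,0,0,0,0,0]

```text
time_s: 4.5
ee_pos: [0.6234, 0.1569, 0.0249]
eef_rot: [3.142, -0.001, 0.191]
force: [2.6, 0.5, 2.6]
grip_width: 0.0598
grip_force: 1.4
```

Emit:
shift_gripper:
  segments: [-0.02,0,0,0,0,0,-0.02,0,0,0,0,0,-0.02,0,0,0,0,0,-0.02,0,0,0,0,0,-0.02,0,0,0,0,0,-0.0125,0,0,0,0,0,-0.0075,0,0,0,0,0,0,0,0,0,0,0,0,0,0,0,0,0]

```text
time_s: 5.4
ee_pos: [0.5762, 0.1479, 0.0241]
eef_rot: [-3.142, 0.001, 0.191]
force: [0.8, -0.1, -0.2]
grip_width: 0.0598
grip_force: 0.0
```

```bash
python3 -c "
from st import *
state();t,s=plate()"
```

```text
t 5.4 tcp uv [-262.6   69.4] z 0.0241 yaw 0.1908 F [ 0.8 -0.1 -0.2] w 0.0598 q6 1.57
top plate uv [-235.4   13.5] [91.  55.8] ang-u 89.58 n 1
side plate uv [-263.4   12.8] [ 90.3 115.8] ang-u -0.06 n 1
```

Emit:
shift_gripper:
  segments: [-0.01,0,-0.005,0,0,0,-0.01,0,0,0,0,0,-0.0075,0,0,0,0,0,-0.005,0,0,0,0,0,0,0,0,0,0,0,0,0,0,0,0,0,0.025,0,0,0,0,0,0.05,0,0,0,0,0,0.05,0,-0.075,0,0,0,0,0,-0.1,0,0,0]

```text
time_s: 6.5
ee_pos: [0.6132, 0.1549, 0.0954]
eef_rot: [3.142, 0.003, 0.191]
force: [0.1, -0.0, 0.4]
grip_width: 0.06
grip_force: 0.0
```

```bash
python3 -c "
from st import *
state();t,s=plate()"
```

```text
t 6.5 tcp uv [-262.5  107.1] z 0.0954 yaw 0.1907 F [ 0.1 -0.   0.4] w 0.06 q6 1.57
top plate uv [-242.3    1.2] [90.7 69.4] ang-u -89.8 n 1
side plate uv [-2.634e+02  2.000e-01] [ 90.  115.7] ang-u 0.1 n 1
```

To row units: -0.027 m / 0.4 = -0.0675, -0.026 m / 0.4 = -0.065, -0.14 rad / 1.5708 = -0.0891.

Emit:
shift_gripper:
  segments: [-0.0675,-0.0525,0,0,0,0,-0.0675,-0.0525,0,0,0,0,-0.0675,-0.0525,0,0,0,0,-0.065,-0.0525,0,0,0,0,0,0,0,0,0,-0.0891,0,0,0,0,0,-0.0891,0,0,0,0,0,-0.0891,0,0,0,0,0,-0.0891,0,0,0,0,0,-0.0891,0,0,0,0,0,-0.0891]

```text
time_s: 7.6
ee_pos: [0.4916, 0.217, 0.096]
eef_rot: [-3.141, 0.001, 1.037]
force: [-0.0, -0.3, -0.7]
grip_width: 0.0597
grip_force: 0.0
```

Emit:
shift_gripper:
  segments: [0,0,0,0,0,-0.0891,0,0,0,0,0,-0.0891,0,0,0,0,0,-0.0891,0,0,0,0,0,-0.0891,0,0,0,0,0,-0.0891,0,0,0,0,0,-0.0191,0,0,0,0,0,0,0,0,0,0,0,0]

```text
time_s: 8.4
ee_pos: [0.4918, 0.217, 0.0963]
eef_rot: [-3.141, 0.0, 1.758]
force: [-0.1, -0.6, -0.6]
grip_width: 0.0595
grip_force: 0.0
```

```bash
python3 -c "
from st import *
state();t,s=plate();cv2.imwrite('pics/c3.png',t['pixels'][100:300,100:420])"
```

```text
t 8.4 tcp uv [-3.467e+02 -3.000e-01] z 0.0963 yaw 1.7576 F [-0.1 -0.6 -0.6] w 0.0595 q6 0.16
top plate uv [-262.1    1.1] [ 90.9 108.8] ang-u 0.02 n 1
side plate uv [-263.4    0.5] [ 90.4 115.6] ang-u -0.01 n 1
```

View pics/c3.png

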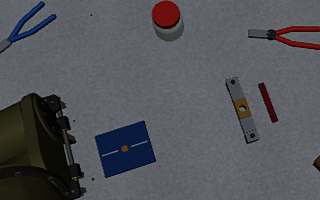

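The plate is square with the bridge axis and within about 1 mm of it, and the hand is behind its rear end. I'll lower the hand and push the plate to just short of the beam, then check again.

To row units: 0.03 m / 0.4 = 0.075, -0.01 m / 0.4 = -0.025, -0.005 rad / 1.5708 = -0.0032.

Emit:
shift_gripper:
  segments: [0,0,0.075,0,0,-0.0032,0,0,0.075,0,0,0,0,0,0.0225,0,0,0,0,0,0,0,0,0,-0.025,0,0,0,0,0,-0.02,0,0,0,0,0,-0.02,0,0,0,0,0,-0.02,0,0,0,0,0,-0.025,0,0,0,0,0,-0.025,0,0,0,0,0]

```text
time_s: 9.5
ee_pos: [0.5026, 0.1633, 0.0277]
eef_rot: [3.141, -0.0, 1.766]
force: [-0.5, 2.7, 1.9]
grip_width: 0.0602
grip_force: 1.4
```

Emit:
shift_gripper:
  segments: [-0.025,0,0,0,0,0,-0.025,0,0,0,0,0,-0.025,0,0,0,0,0,-0.025,0,0,0,0,0,-0.025,0,0,0,0,0,-0.025,0,0,0,0,0,-0.025,0,0,0,0,0,-0.025,0,0,0,0,0,-0.025,0,0,0,0,0,-0.025,0,0,0,0,0]

```text
time_s: 10.5
ee_pos: [0.5218, 0.0652, 0.0274]
eef_rot: [-3.142, -0.0, 1.766]
force: [-0.7, 2.5, 1.5]
grip_width: 0.0602
grip_force: 1.4
```

Emit:
shift_gripper:
  segments: [-0.025,0,0,0,0,0,-0.025,0,0,0,0,0,-0.02,0,0,0,0,0,-0.0125,0,0,0,0,0,0,0,0,0,0,0,0,0,0,0,0,0]

```text
time_s: 11.1
ee_pos: [0.528, 0.0335, 0.0273]
eef_rot: [-3.141, 0.0, 1.766]
force: [-0.5, -0.7, -1.4]
grip_width: 0.0597
grip_force: 0.0
```

```bash
python3 -c "
from st import *
state();t,s=plate();cv2.imwrite('pics/c4.png',cv2.resize(t['pixels'][130:270,200:400],None,fx=3,fy=3))"
```

```text
t 11.1 tcp uv [-159.6    0.3] z 0.0273 yaw 1.7657 F [-0.5 -0.7 -1.4] w 0.0597 q6 -0.2
top plate uv [-79.9   1.3] [90.  78.7] ang-u -89.69 n 1
side plate uv [-97.1   7. ] [ 70.2 119.1] ang-u 1.93 n 2
```

View pics/c4.png

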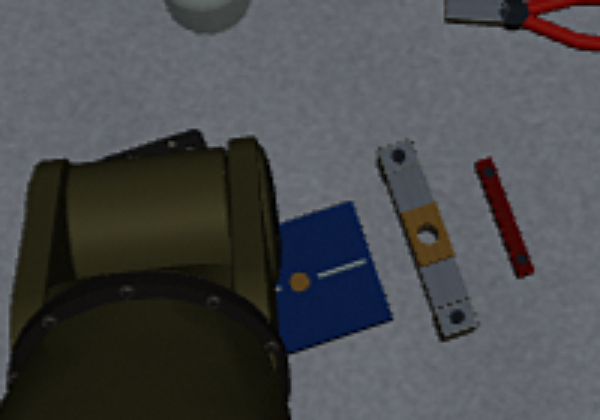

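The plate's leading edge is 41 mm before the bridge origin. It is square to 0.3° and 1 mm off centre, so it fits within the ±5 mm clearance. I'll push on to about 8 mm short, then creep while watching the force.

To row units: -0.008 m / 0.4 = -0.02, -0.005 m / 0.4 = -0.0125, -0.002 rad / 1.5708 = -0.0013.

Emit:
shift_gripper:
  segments: [-0.0125,0,0,0,0,-0.0013,-0.02,0,0,0,0,0,-0.02,0,0,0,0,0,-0.02,0,0,0,0,0,-0.02,0,0,0,0,0,-0.02,0,0,0,0,0,-0.0125,0,0,0,0,0,0,0,0,0,0,0,0,0,0,0,0,0]

```text
time_s: 12.1
ee_pos: [0.538, -0.0155, 0.0275]
eef_rot: [3.141, 0.0, 1.768]
force: [1.1, -0.2, -0.4]
grip_width: 0.0598
grip_force: 0.0
```

```bash
python3 -c "
from st import *
state()"
```

```text
t 12.1 tcp uv [-109.6    0.7] z 0.0275 yaw 1.7676 F [ 1.1 -0.2 -0.4] w 0.0598 q6 -0.29
```

Emit:
shift_gripper:
  segments: [-0.015,0,0,0,0,0,-0.015,0,0,0,0,0,-0.015,0,0,0,0,0,-0.015,0,0,0,0,0,-0.0125,0,0,0,0,0,-0.01,0,0,0,0,0,0,0,0,0,0,0,0,0,0,0,0,0]

```text
time_s: 12.9
ee_pos: [0.5443, -0.048, 0.0274]
eef_rot: [3.142, 0.0, 1.768]
force: [-0.0, 0.1, -0.1]
grip_width: 0.0598
grip_force: 0.0
```

```bash
python3 -c "
from st import *
state();t,s=plate();cv2.imwrite('pics/c5.png',np.hstack([cv2.resize(t['pixels'][160:250,300:390],None,fx=4,fy=4),cv2.resize(s['pixels'][150:240,290:400],None,fx=4,fy=4)]))"
```

```text
t 12.9 tcp uv [-76.5   0.7] z 0.0274 yaw 1.7676 F [-0.   0.1 -0.1] w 0.0598 q6 -0.35
top plate uv [29.7  1.7] [90. 25.] ang-u 89.99 n 1
side plate uv [-39.2   4.1] [65.3 70.5] ang-u 1.52 n 2
```

View pics/c5.png

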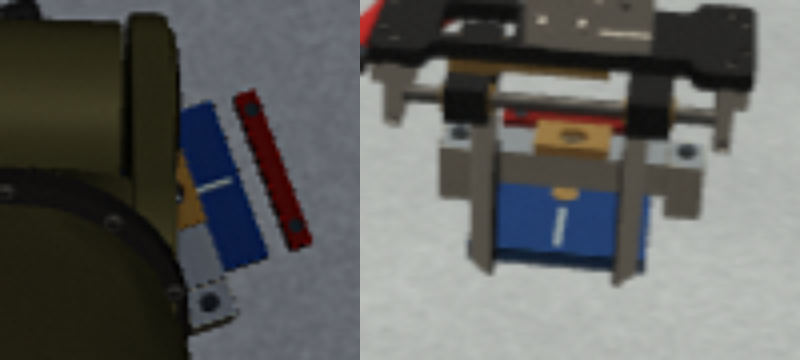

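The plate is through the opening and parallel to the red fence, with about 13 mm to go.

To row units: -0.005 m / 0.4 = -0.0125, -0.004 m / 0.4 = -0.01, 0.004 rad / 1.5708 = 0.0025.

Emit:
shift_gripper:
  segments: [-0.0125,0,0,0,0,0.0025,-0.01,0,0,0,0,0,-0.0025,0,0,0,0,0,-0.0025,0,0,0,0,0,-0.0025,0,0,0,0,0,-0.0025,0,0,0,0,0]

```text
time_s: 13.6
ee_pos: [0.5468, -0.0605, 0.0274]
eef_rot: [-3.141, -0.0, 1.764]
force: [-0.2, 1.6, -0.3]
grip_width: 0.06
grip_force: 0.9
```

```bash
python3 -c "
from st import *
state();plate()"
```

```text
t 13.6 tcp uv [-63.7   0.8] z 0.0274 yaw 1.7638 F [-0.2  1.6 -0.3] w 0.06 q6 -0.37
top plate uv [35.4  1.4] [90.7 36.7] ang-u -89.86 n 1
side plate uv [-33.1   3.5] [63.6 57.9] ang-u -89.47 n 2
```

To row units: -0.001 m / 0.4 = -0.0025.

Emit:
shift_gripper:
  segments: [-0.0025,0,0,0,0,0]

```text
time_s: 13.8
ee_pos: [0.5468, -0.0609, 0.0274]
eef_rot: [-3.141, -0.001, 1.764]
force: [-3.1, 11.5, 3.3]
grip_width: 0.0599
grip_force: 5.8
```

Emit:
shift_gripper:
  segments: [-0.0025,0,0,0,0,0]

```text
time_s: 13.9
ee_pos: [0.5467, -0.0611, 0.0273]
eef_rot: [-3.14, -0.003, 1.764]
force: [-4.1, 17.0, 4.3]
grip_width: 0.0601
grip_force: 9.0
```

Emit:
shift_gripper:
  segments: [-0.0025,0,0,0,0,0]

```text
time_s: 14.0
ee_pos: [0.5467, -0.0614, 0.0273]
eef_rot: [-3.14, -0.004, 1.764]
force: [-4.8, 24.4, 6.3]
grip_width: 0.0601
grip_force: 12.3
```

```bash
python3 -c "
from st import *
state();plate()"
```

```text
t 14.0 tcp uv [-62.9   0.6] z 0.0273 yaw 1.7638 F [-4.8 24.4  6.3] w 0.0601 q6 -0.38
top plate uv [35.1  1.4] [90.7 37.9] ang-u -89.86 n 1
side plate uv [-32.9   3.4] [63.8 57.4] ang-u -89.47 n 2
```

It is firmly home, with about 25 N against the fence. I'll back off, lift and check.

To row units: -0.04 m / 0.4 = -0.1, 0.03 m / 0.4 = 0.075.

Emit:
shift_gripper:
  segments: [0.01,0,0,0,0,0,0.025,0,0,0,0,0,0.05,0,0,0,0,0,0.075,0,0,0,0,0,0.075,0,-0.05,0,0,0,0.075,0,-0.1,0,0,0,0.075,0,-0.1,0,0,0,0.075,0,-0.1,0,0,0,0.075,0,-0.05,0,0,0,0,0,0,0,0,0]

```text
time_s: 15.1
ee_pos: [0.5067, 0.1495, 0.1907]
eef_rot: [3.136, -0.0, 1.767]
force: [0.3, -0.3, -1.2]
grip_width: 0.0599
grip_force: 0.0
```

```bash
python3 -c "
from st import *
state();t,s=plate()
h=cv2.cvtColor(t['pixels'],cv2.COLOR_BGR2HSV);m=cv2.inRange(h,(105,120,30),(130,255,255))
m[:,:300]=0;m[:,400:]=0
p=cv2.findNonZero(m); P=(plane(t,p[:,0],.01)[:,:2]*1000).astype(np.float32); r=cv2.minAreaRect(P); b=cv2.boxPoints(r)/1000
print([uv(x) for x in b])
for q in blobs(t,'blue',(300,150,400,260),6): R_=rect(t,q,.01);print(uv(R_[0]),R_[1:],cen(q))
f=blobs(t,'red',(352,172,395,232))[0];R_=rect(t,f,.014);print('fence',uv(R_[0]),R_[1:])
cv2.imwrite('pics/c6.png',np.hstack([cv2.resize(t['pixels'][160:250,300:390],None,fx=4,fy=4),cv2.resize(s['pixels'][150:240,290:400],None,fx=4,fy=4)]))"
```

```text
t 15.1 tcp uv [-277.5    1.5] z 0.1907 yaw 1.7667 F [ 0.3 -0.3 -1.2] w 0.0599 q6 0.02
top plate uv [-33.5   1.2] [90.8 42.3] ang-u -89.79 n 2
side plate uv [-32.9   0.4] [89.6 57.6] ang-u 89.82 n 1
[array([-54.5, -44.2]), array([ 55. , -43.9]), array([54.7, 46.9]), array([-54.8,  46.5])]
[-33.5   1.2] (array([90.76790619, 42.26377869]), np.float32(11.210135)) [326.46961197 215.23281907]
[35.4  1.4] (array([90.70735931, 36.90355682]), np.float32(11.441446)) [356.70181311 205.29679219]
fence [60.6  0.1] (array([88.94255066, 10.68613338]), np.float32(11.247084))
```

View pics/c6.png

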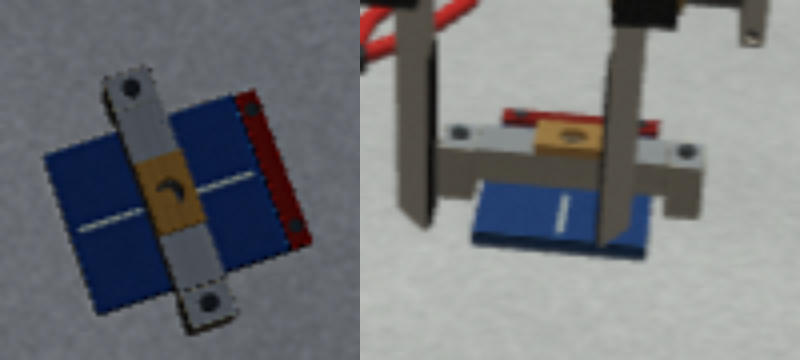

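The plate lies flat and square. Its corners measure -54.6 to +54.9 mm along the bridge axis, so it touches the fence with no gap, and it sits about 1 mm off centre. The hand is clear and never went near the jar, pliers or brush.

```bash
python3 -c "
from station import ctrl, vision, monitor
print(ctrl.hand_in())"
```

```text
the job is handed in; nothing more can be done
None
```

The job is handed in: the plate lies flat and square under the bridge, its leading edge against the red fence and about 1 mm off centre, with the hand clear and the jar, pliers and brush untouched.

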